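Close the sensor housing's round port with its tuck-in cover

TASK

Close the open round port of the grey sensor housing with the larger of the two round covers: hold it by its finger rib, tilt it so that one edge slips under the steel retaining lip, then level it so that it lies flat on the seat all round, and let go. Do not let it drop, and leave the smaller cover and the other things on the bench where they are.

Things in the scene. Friction and masses are not known exactly. Their poses are not given: they have to be found in the camera images.
- housing: Grey cast sensor housing, a square block 116 x 116 x 41 mm, fixed to the bench. Origin: centre of its underside; z up. A round port is sunk in the middle of its top; a steel lip overhangs the port from the housing's -x side. A black cable gland sticks out 20 mm on the +x side (to the robot's right, give or take 37 degrees), mounting ears 16 mm out (9 mm high) on the +y and -y sides.
- port (a point): Centre of the port at seat level, 30 mm above the housing's underside; axes as the housing. The port is a counterbore 69 mm in diameter, 11 mm deep to a flat seat (a 50 mm hole in the seat shows a circuit board).
- lip (a point): Middle of the lip's straight edge, at its underside, 26.5 mm from the port's centre towards the housing's -x. The flat steel lip is 4 mm thick, 60 mm wide, screwed on the housing's top; it covers the last 8 mm of the port on that side, with 11 mm between its underside and the seat, so the large cover cannot go in flat.
- cover_large: The larger loose cover, the one that fits: bare aluminium disc 64 mm in diameter, 5 mm thick, about 70 g, with an upright black finger rib on its centre, 30 mm long (along the cover's x), 10 mm wide (along y), its top 33 mm above the disc's underside. Starts lying flat on the bench, rib up. Origin: centre of the disc's underside, z up.
- cover_small: The smaller loose cover, to be left alone: the same shape but only 46 mm in diameter, with the same rib. Origin: centre of its underside.
- masking_tape: Roll of masking tape lying flat, 100 mm across and 25 mm high, a loose bystander. Origin: centre of its underside.
- eraser_block: White eraser in a blue sleeve, 20 x 45 x 12 mm, a loose bystander. Origin: centre of its underside.
- cutter: Side cutter with red handles, 43 x 113 x 10 mm, a loose bystander. Origin: centre of its underside.
- caliper_slide: Steel caliper with a black slide, 56 x 210 x 13 mm, lying flat left of the housing, a loose bystander. Origin: centre of its underside.
- finned_block: Black finned heatsink, 40 x 40 x 23 mm, a loose bystander. Origin: centre of its underside.
- power_supply: Bench power supply, a fixed grey cabinet about 0.18 m high, standing slantwise at the back between the covers and the housing, knobs towards the robot's left; carry things round it or well above it (over 0.25 m). Origin: centre of its underside.

How it is judged:
At the end, for the whole second after the job is handed in: The larger cover lies in the port with one edge under the lip, rib up and level (within 0.05 rad), its underside on the seat (within 2 mm) and its centre within 6 mm of the port's centre, released and at rest (horizontal distance between cover_large and port below 0.006 m and z of cover_large in the frame of port between -0.003 and 0.002 m and angle between cover_large's own z axis and vertical below 0.05 rad and linear speed of cover_large below 0.02 m/s and angular speed of cover_large below 0.2 rad/s); the robot touches nothing.
It fails at once if the larger cover is dropped (moves faster than 0.6 m/s without the fingers on it) (contact force between the fingers and cover_large below 0.05 N and linear speed of cover_large above 0.6 m/s).
It fails at once if the smaller cover or a loose bystander is moved more than 40 mm (distance of any of cover_small, masking_tape, eraser_block, cutter, caliper_slide, finned_block from where it was at the start of the episode above 0.04 m).
It also fails if it takes over 51 s, if anything falls off the work surface, if the arm or the gripper's body presses on something with over 40 N, if the wrist force passes 120 N, or if a joint passes its speed limit or range.

ROBOT

A 7-joint arm with a two-finger parallel gripper is mounted at the origin on a cart in front of the work surface, level with it; the furniture and walls round the work are solid. World frame = base frame: x ahead of the robot, y to its left, z up, the work surface at z = 0. Lengths are in m, angles in rad, forces in N, time in s.
With the tool pointing down it reaches from about 0.4 to 0.85 m from the base axis. Payload 4.4 kg.
Tool frame: the origin (TCP) lies at the very end of the fingers, on their centre line; the grasp point (between the pads) lies 19 mm behind it; y points along the fingers, x is the direction in which the jaws open and shut, and the axes are right-handed (so a half turn about y gives the same grasp; the last joint's range is limited). The gripper opens to 94 mm and grips with 3 to 60 N. Pads are 16 mm wide; open, the fingers measure 119 mm over their backs; the gripper's body (75 mm by 177 mm) begins 78 mm behind the grasp point.
Start: joints at [-1.294, 0.628, 0.038, 1.517, -0.027, 0.996, -0.02], TCP at [0.218, 0.612, 0.205] pointing down, gripper open.
Joint ranges: [-3.06, 3.06], [-0.37, 2.12], [-1.25, 1.32], [0.18, 2.47], [-1.1, 4.24], [0.23, 1.98], [-2.94, 2.94]. Speed limits (rad/s): [2.57, 2.57, 3.14, 3.14, 3.14, 3.14, 3.14].

INTERFACE

Orientations are given as [roll, pitch, yaw] about the fixed x, y, z axes, in that order (R = Rz(yaw) Ry(pitch) Rx(roll)).
In Python, from bench import manip gives the robot as it stands.
- The arm moves only by the tool carry_out, never from a script. Its argument "moves" is a list of rows, each a list of 7 numbers: the shift along the tool's x, y, z in m, then the turn, a rotation vector about the tool's x, y, z in degrees, then the gripper command: -1 is fully open, 1 is shut, values between are in proportion. In form: [[dx, dy, dz, ax, ay, az, fingers], ...]. A call has 1 to 12 rows; each row is the pose to reach, as a shift and turn from the pose commanded when the call began, along the tool's axes at that moment; what a row does not reach only later rows make up. A row lasts 1/8 s, in which the tool goes at most 62.5 mm and 10.7 degrees, less where a joint would pass 70% of its speed; a pose out of reach is approached as far as the arm can. A call with a gripper value outside its range is refused whole. The fingers move at their own pace and stop on an object; "squeeze" is the grip in N (left out, the last holds). Time passes only in rows, so rows that repeat a pose let the fingers close. It gives the time, the measured TCP pose, the force and the opening at its end, in the units of the state.
- manip.get_obs(): the state, without advancing time (a new reading comes with each control period).
- manip.grab_frame(name): name is "scene" or "top"; returns a dict with "img" (420x560x3 uint8, red, green, blue), "mtx" (3x3 intrinsics, pixels), "k1" (the pictures are not rectified: a ray, as slopes to the right and down, at radius r is drawn at 1 + k1 r^2 times it, then the intrinsics apply), "R" (3x3) and "t" (3): a world point X has camera coordinates R X + t. Camera axes: x right, y down, z forward; pixel columns grow to the right and rows downward; lengths in m; the calibration is good to about 2 mm. A picture is of the moment at which its call begins. There is no depth.
- manip.close_job(): hands the job in, once; it reports no verdict.
The state is a dict: "t": time; "q": joint angles; "qvel": joint speeds; "joint_torque": joint torques, N m; "ee_pos": TCP position; "orientation": TCP orientation; "contact_force": force on the tool from outside, world axes, zero at the start; "torque": the same for the moment, N m; "opening": finger opening in m.
Only numpy, scipy, OpenCV 4.12 (cv2) and the standard library are available. Lean on these libraries where they do the work, as an engineer would, in place of code of your own. Each camera call takes 0.05 s, during which the arm holds its last target.

## Working session

There is one attempt and no reset: what is moved stays moved. The work goes in short steps, Python scripts to look and compute and a tool call to move; the robot and the scene stay as the last step left them, time stands still between calls to the robot, and variables do not carry over. Pictures are saved under pics/ and viewed, and the job is handed in when it is done.

Besides the shell and the picture viewer there is one more tool, called after ">>>" as name([rows], argument=value, ...), one row to a line, values as JSON. carry_out: Moves the arm, as the interface text tells. Its arguments: {"type":"object","properties":{"moves":{"type":"array"},"squeeze":{"type":"number"}},"required":["moves"]}

```bash
mkdir -p pics; ls
python3 - <<'E'
from bench import manip
import cv2, numpy as np
o=manip.get_obs()
for k in o: print(k,np.round(o[k],4))
for n in("scene","top"):
    f=manip.grab_frame(n); cv2.imwrite(f"pics/{n}0.png",f["img"][:,:,::-1])
    print(n,f["mtx"],f["k1"],f["R"],f["t"])
E
```

```text
pics
t 0.0
q [-1.2938  0.6293  0.0384  1.5183 -0.027   0.9963 -0.02  ]
qvel [-0.0007 -0.0012  0.0015 -0.0003 -0.0006  0.0002  0.0006]
joint_torque [-2.00000e-04 -5.49720e+01  1.14350e+00 -1.86641e+01 -5.22000e-02
  2.36000e-02  2.00000e-04]
ee_pos [0.2182 0.6116 0.2046]
orientation [-1.5708  0.0018  1.228 ]
contact_force [ 0.264  -0.3607 -0.4992]
torque [ 0.002   0.0205 -0.0307]
opening 0.094
scene [[423.43292417   0.         275.05842847]
 [  0.         423.43292417 212.33105018]
 [  0.           0.           1.        ]] 0.043941822544435634 [[ 0.75794362 -0.65206979 -0.01806801]
 [-0.36276454 -0.39832156 -0.84246177]
 [ 0.54214699  0.64509296 -0.53845308]] [-0.32333072  0.26752046  0.83329088]
top [[433.27132214   0.         283.90719658]
 [  0.         433.27132214 205.80666047]
 [  0.           0.           1.        ]] -0.08419609861495099 [[ 0.02982044 -0.99935484 -0.02001617]
 [-0.99241846 -0.02721289 -0.11985432]
 [ 0.11923229  0.02343853 -0.99258969]] [0.08620575 0.51328306 1.46517527]
```

View pics/scene0.png

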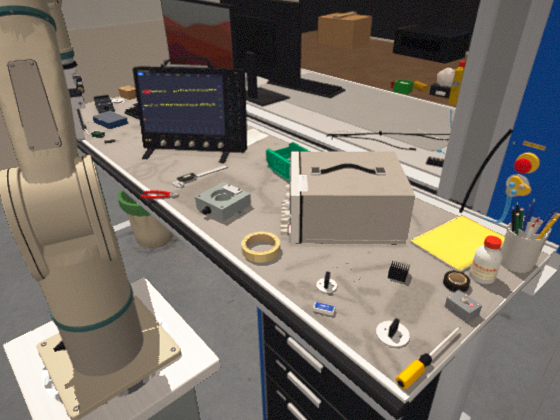

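View pics/top0.png

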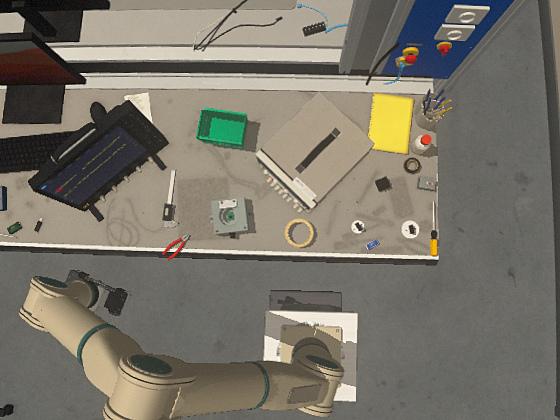

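The top view shows the large cover near (410,229), the small one near (359,227) and the housing near (230,216). I'll zoom in on these.

```bash
cat > h.py <<'E'
import numpy as np, cv2
from scipy.spatial.transform import Rotation as Ro
def und(f,uv):
    K=f["mtx"]; uv=np.atleast_2d(uv).astype(float)
    d=np.c_[(uv[:,0]-K[0,2])/K[0,0],(uv[:,1]-K[1,2])/K[1,1]]
    s=d.copy()
    for _ in range(20): s=d/(1+f["k1"]*(s**2).sum(1,keepdims=True))
    return s
def ray(f,uv):
    s=und(f,uv); d=np.c_[s,np.ones(len(s))]@f["R"]  # R^T d
    return -f["R"].T@f["t"], d
def onz(f,uv,z):
    c,d=ray(f,uv); return c+d*((z-c[2])/d[:,2])[:,None]
def proj(f,X):
    c=np.atleast_2d(X)@f["R"].T+f["t"]; s=c[:,:2]/c[:,2:]
    s=s*(1+f["k1"]*(s**2).sum(1,keepdims=True))
    return s*[f["mtx"][0,0],f["mtx"][1,1]]+f["mtx"][:2,2]
def tri(f1,u1,f2,u2):
    c1,d1=ray(f1,u1);c2,d2=ray(f2,u2);d1=d1[0];d2=d2[0]
    s=np.linalg.lstsq(np.c_[d1,-d2],c2-c1,rcond=None)[0]
    a=c1+s[0]*d1;b=c2+s[1]*d2
    return (a+b)/2,np.linalg.norm(a-b)
def crop(f,x,y,w,h,s,name):
    im=f["img"][y:y+h,x:x+w,::-1]; cv2.imwrite(name,cv2.resize(im,None,fx=s,fy=s,interpolation=cv2.INTER_CUBIC))
E
python3 - <<'E'
from bench import manip
from h import *
import pickle
T=manip.grab_frame("top");S=manip.grab_frame("scene")
pickle.dump((T,S),open("f0.pkl","wb"))
crop(T,200,185,70,60,10,"pics/hT.png");crop(T,340,205,100,60,8,"pics/cT.png")
crop(S,185,170,80,60,10,"pics/hS.png");crop(S,305,260,120,90,6,"pics/cS.png")
for n,p,z in(("L",(410,229),0.005),("s",(359,227),.005),("H",(230,216),.041),("tape",(299,233),.025),("er",(373,244),.012),("fin",(382,184),.023),("ps1",(262,160),.18),("ps2",(307,210),.18)): print(n,onz(T,p,z)[0].round(4))
E
```

```text
L [ 0.4442 -0.3422  0.005 ]
s [ 0.4465 -0.163   0.005 ]
H [0.4691 0.2848 0.041 ]
tape [0.4186 0.0462 0.025 ]
er [ 0.3882 -0.2112  0.012 ]
fin [ 0.5978 -0.2396  0.023 ]
ps1 [0.6365 0.1709 0.18  ]
ps2 [0.4817 0.0253 0.18  ]
```

View pics/hT.png

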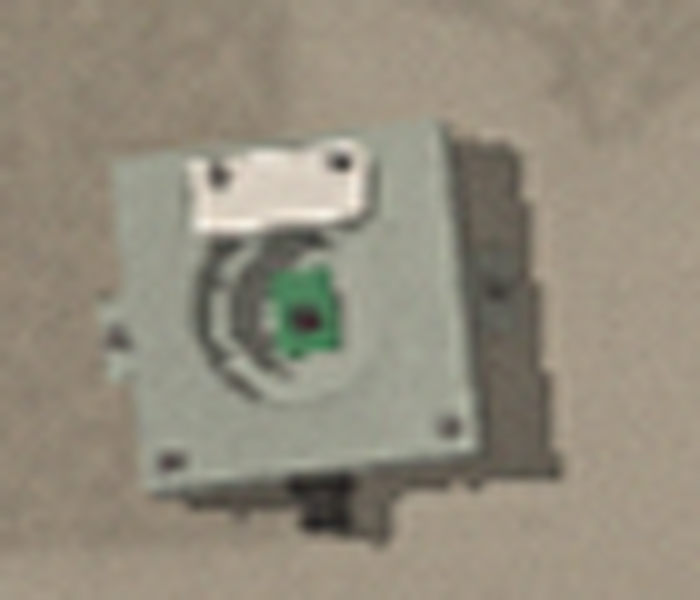

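View pics/cT.png

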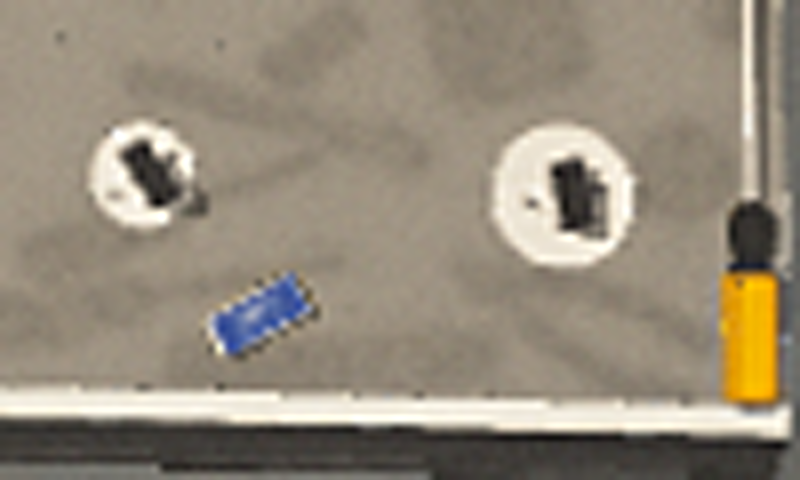

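View pics/hS.png

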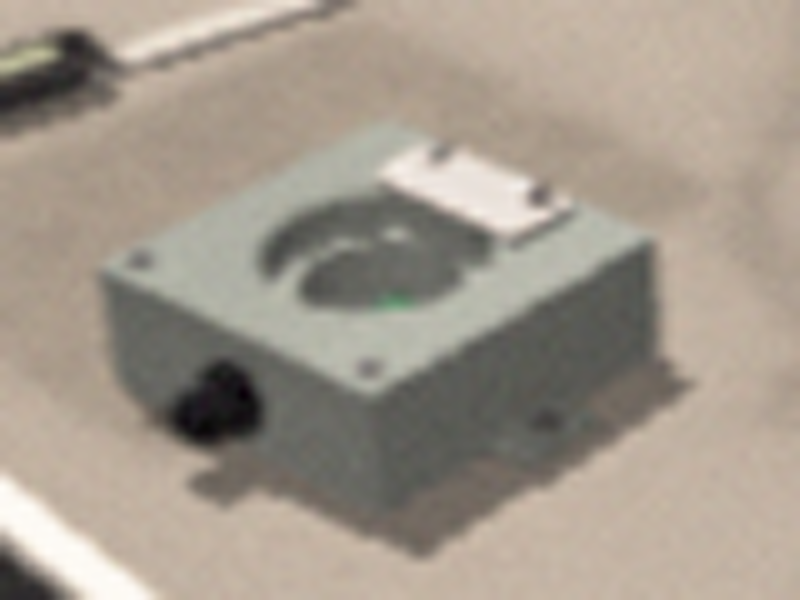

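View pics/cS.png

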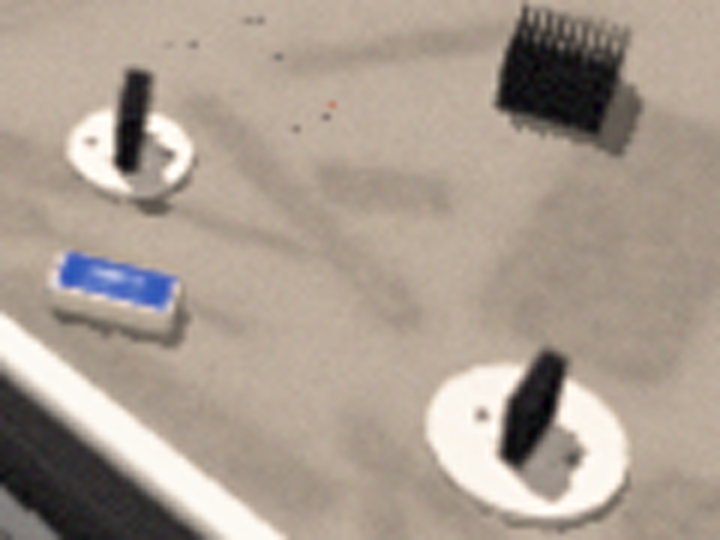

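The lip (white plate) is on the housing's far side, toward world +x. The gland points back toward the robot. Next I'll measure the covers, ribs, lip and housing corners.

Run:
```python
from h import *
import pickle
T,S=pickle.load(open("f0.pkl","rb"))
def comps(f,x,y,w,h,thr,lo=None,mn=15):
    g=cv2.resize(f["img"][y:y+h,x:x+w],None,fx=8,fy=8,interpolation=cv2.INTER_CUBIC)
    m=(g.min(2)>thr if lo is None else g.max(2)<lo).astype(np.uint8)
    cs,_=cv2.findContours(m,cv2.RETR_EXTERNAL,cv2.CHAIN_APPROX_NONE)
    return [(c.reshape(-1,2)+.5)/8-.5+[x,y] for c in cs if cv2.contourArea(c)>mn*64]
for nm,f,b in(("T",T,(340,205,95,40)),("S",S,(305,260,120,90))):
    for c in comps(f,*b,200):
        h=cv2.convexHull(c.astype(np.float32))
        P=onz(f,h.reshape(-1,2),.005)[:,:2].astype(np.float32)
        e=cv2.fitEllipse(P); print(nm,"disc",np.round(e[0],4),np.round(e[1],4),c.mean(0).round(1))
    for c in comps(f,*b,0,60,8):
        r=cv2.minAreaRect(c.astype(np.float32));bx=cv2.boxPoints(r)
        print(nm,"rib px",r[0],r[1], "on .033",onz(f,bx,.033)[:,:2].round(4).tolist())
# lip
for nm,f,b in(("T",T,(215,195,25,16)),("S",S,(220,180,28,20))):
    for c in comps(f,*b,175):
        P=onz(f,c,.045)[:,:2].astype(np.float32); r=cv2.minAreaRect(P)
        print(nm,"lip",r, cv2.boxPoints(r).round(4).tolist())
u=lambda c,x0,y0:(np.array(c)+.5)/10-.5+[x0,y0]
ct=u([(115,157),(440,124),(482,452),(150,490)],200,185)
cs=u([(655,240),(372,395),(102,275),(390,122)],185,170)
for nm,f,c in(("T",T,ct),("S",S,cs)):
    P=onz(f,c,.041)[:,:2]; print(nm,P.round(4).tolist(),P.mean(0).round(4),[np.linalg.norm(P[i]-P[i-1]).round(4) for i in range(4)])
```

```text
T disc [ 0.4438 -0.3421] [0.0602 0.0613] [410.  229.1]
T disc [ 0.4486 -0.1578] [0.0433 0.0445] [357.1 225.6]
T rib px (432.625, 234.125) (8.125, 3.625) on .033 [[0.4403, -0.407], [0.4406, -0.4196], [0.4127, -0.4194], [0.4124, -0.4068]]
T rib px (411.1358642578125, 229.03155517578125) (7.87965726852417, 3.5361671447753906) on .033 [[0.4541, -0.33], [0.4567, -0.3421], [0.4302, -0.3472], [0.4276, -0.3351]]
T rib px (358.472412109375, 226.39151000976562) (7.71743631362915, 3.2799103260040283) on .033 [[0.4545, -0.1452], [0.4606, -0.1548], [0.4382, -0.1687], [0.4322, -0.1591]]
S disc [ 0.441  -0.3415] [0.0636 0.0639] [392.9 333.8]
S disc [ 0.3422 -0.2555] [0.0157 0.2801] [326.8 332.7]
S disc [ 0.4565 -0.1664] [0.0172 0.0356] [333.1 283.9]
S disc [ 0.4405 -0.1546] [0.0343 0.0433] [321.1 284.9]
S rib px (316.4255676269531, 341.52166748046875) (41.83720397949219, 14.487043380737305) on .033 [[0.2769, -0.2352], [0.3097, -0.2265], [0.3101, -0.3116], [0.2795, -0.3175]]
S rib px (393.1444396972656, 327.6702880859375) (6.870728015899658, 18.987348556518555) on .033 [[0.404, -0.351], [0.4509, -0.
[... 595 characters left out ...]
0137329102, 0.2678000032901764], [0.522599995136261, 0.3264999985694885]]
S lip ((0.5094727873802185, 0.29668715596199036), (0.028490856289863586, 0.0650964304804802), 8.404600143432617) [[0.49059998989105225, 0.32679998874664307], [0.5001000165939331, 0.2624000012874603], [0.5282999873161316, 0.26660001277923584], [0.5188000202178955, 0.3310000002384186]]
T [[0.5219, 0.3532], [0.5364, 0.2408], [0.4237, 0.2218], [0.4073, 0.3354]] [0.4723 0.2878] [np.float64(0.116), np.float64(0.1133), np.float64(0.1144), np.float64(0.1148)]
S [[0.5344, 0.2378], [0.4228, 0.2229], [0.402, 0.3312], [0.5185, 0.3516]] [0.4694 0.2859] [np.float64(0.1149), np.float64(0.1127), np.float64(0.1103), np.float64(0.1183)]
```

```bash
cat >> h.py <<'E'
def RY(yaw,tilt=0): # tool down, jaw at yaw(deg); tilt deg about tool z
    return Ro.from_euler('z',yaw,degrees=True)*Ro.from_euler('x',-90,degrees=True)*Ro.from_euler('z',tilt,degrees=True)
def rel(o,p,yaw,tilt=0):
    R0=Ro.from_euler('xyz',o["orientation"]); 
    return np.r_[R0.inv().apply(np.array(p)-o["ee_pos"])*1000,(R0.inv()*RY(yaw,tilt)).as_rotvec(degrees=True)].round(1).tolist()
E
python3 - <<'E'
from bench import manip
from h import *
import pickle
T,S=pickle.load(open("f0.pkl","rb"))
print(onz(T,(np.array([290,307])+.5)/10-.5+[200,185],.041))
o=manip.get_obs()
for p,y in(((.218,.612,.3),70),((.40,.40,.3),30),((.47,0,.3),-20),((.443,-.342,.2),-79),((.443,-.342,.1),-79)): print(p,rel(o,p,y))
E
```

```text
[[0.47158698 0.28995694 0.041     ]]
(0.218, 0.612, 0.3) [-0.1, -95.1, 0.4, 0.0, 0.4, -0.1]
(0.4, 0.4, 0.3) [-138.5, -94.9, -242.3, 0.0, 40.4, -0.1]
(0.47, 0, 0.3) [-491.7, -94.5, -442.7, 0.1, 90.4, -0.0]
(0.443, -0.342, 0.2) [-822.8, 5.9, -532.2, 0.1, 149.4, -0.0]
(0.443, -0.342, 0.1) [-822.7, 105.9, -532.2, 0.1, 149.4, -0.0]
```

>>> carry_out([
  [-0.05, -0.08, -0.08, 0, 15, 0, -0.3],
  [-0.139, -0.095, -0.242, 0, 40, 0, -0.3],
  [-0.139, -0.095, -0.242, 0, 40, 0, -0.3],
  [-0.139, -0.095, -0.242, 0, 40, 0, -0.3],
  [-0.139, -0.095, -0.242, 0, 40, 0, -0.3],
  [-0.492, -0.095, -0.443, 0, 90, 0, -0.3],
  [-0.492, -0.095, -0.443, 0, 90, 0, -0.3],
  [-0.492, -0.095, -0.443, 0, 90, 0, -0.3],
  [-0.492, -0.095, -0.443, 0, 90, 0, -0.3],
  [-0.492, -0.095, -0.443, 0, 90, 0, -0.3],
  [-0.492, -0.095, -0.443, 0, 90, 0, -0.3],
  [-0.492, -0.095, -0.443, 0, 90, 0, -0.3],
])

```text
t: 1.7
ee_pos: [0.4703, -0.0038, 0.3008]
orientation: [-1.571, -0.001, -0.347]
contact_force: [0.3, 0.2, 0.2]
opening: 0.0613
```

Run:
```python
from bench import manip
from h import *
o=manip.get_obs(); print(o["t"],o["ee_pos"],np.degrees(o["orientation"]),o["q"].round(2) if hasattr(o["q"],"round") else o["q"],o["opening"])
for p,y in(((.47,0,.3),-20),((.45,-.25,.25),-60),((.443,-.342,.2),-79),((.443,-.342,.06),-79)): print(p,rel(o,p,y))
```

```text
1.7 [ 0.47026714 -0.00375571  0.30079505] [-9.00280746e+01 -5.28550413e-02 -1.98950847e+01] [-0.51  0.3   0.6   1.87 -0.19  1.03 -0.17] 0.06125896031364148
(0.47, 0, 0.3) [-1.5, 0.8, 3.4, 0.0, 0.1, 0.1]
(0.45, -0.25, 0.25) [64.7, 51.0, -238.4, 0.0, 40.1, 0.1]
(0.443, -0.342, 0.2) [89.4, 101.0, -327.3, -0.0, 59.1, 0.1]
(0.443, -0.342, 0.06) [89.2, 241.0, -327.2, -0.0, 59.1, 0.1]
```

>>> carry_out([
  [0.065, 0.051, -0.238, 0, 40, 0, -0.3],
  [0.065, 0.051, -0.238, 0, 40, 0, -0.3],
  [0.065, 0.051, -0.238, 0, 40, 0, -0.3],
  [0.065, 0.051, -0.238, 0, 40, 0, -0.3],
  [0.089, 0.101, -0.327, 0, 59, 0, -0.3],
  [0.089, 0.101, -0.327, 0, 59, 0, -0.3],
  [0.089, 0.101, -0.327, 0, 59, 0, -0.3],
  [0.089, 0.241, -0.327, 0, 59, 0, -0.3],
  [0.089, 0.241, -0.327, 0, 59, 0, -0.3],
  [0.089, 0.241, -0.327, 0, 59, 0, -0.3],
  [0.089, 0.241, -0.327, 0, 59, 0, -0.3],
])

```text
t: 3.08
ee_pos: [0.4447, -0.3376, 0.0601]
orientation: [-1.571, 0.0, -1.371]
contact_force: [0.1, -0.8, 0.9]
opening: 0.0608
```

Run:
```python
from bench import manip
from h import *
T=manip.grab_frame("top");S=manip.grab_frame("scene")
crop(T,360,190,80,60,10,"pics/cT1.png");crop(S,345,250,110,100,6,"pics/cS1.png")
o=manip.get_obs(); print(o["t"],o["ee_pos"],np.degrees(o["orientation"]),o["q"].round(2),o["opening"])
for p,y in(((.443,-.3415,.01),-79),): print(p,rel(o,p,y))
```

```text
3.175 [ 0.44564253 -0.33898945  0.06171112] [-89.85569199  -0.16083087 -78.59648717] [ 0.22  0.79  0.62  1.91 -0.72  0.67 -0.09] 0.061248922311967754
(0.443, -0.3415, 0.01) [1.8, 51.7, -3.2, -0.1, 0.4, 0.2]
```

View pics/cS1.png

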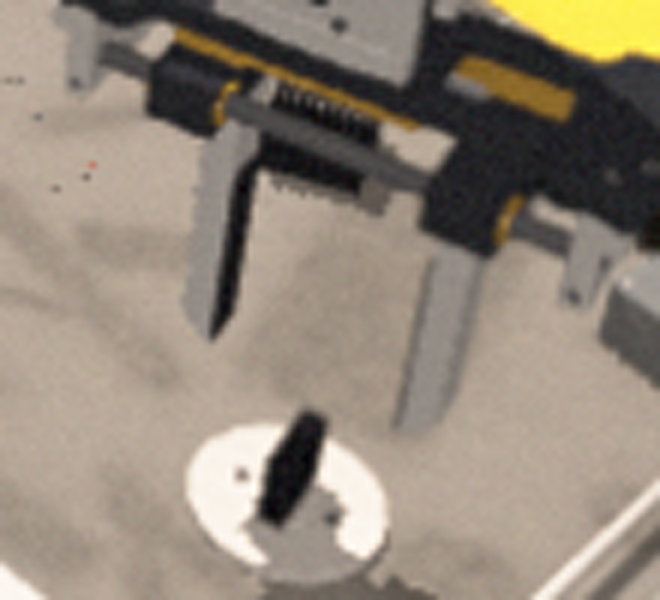

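The fingers straddle the rib, with fingertips at about (213,335) and (410,425) in the crop and the rib at (293,465). I'll descend and grip.

>>> carry_out([
  [0.002, 0.03, -0.003, 0, 0, 0, -0.3],
  [0.002, 0.051, -0.003, 0, 0, 0, -0.3],
  [0.002, 0.051, -0.003, 0, 0, 0, -0.3],
  [0.002, 0.051, -0.003, 0, 0, 0, 1],
  [0.002, 0.051, -0.003, 0, 0, 0, 1],
  [0.002, 0.051, -0.003, 0, 0, 0, 1],
  [0.002, 0.051, -0.003, 0, 0, 0, 1],
  [0.002, 0.051, -0.003, 0, 0, 0, 1],
  [0.002, 0.051, -0.003, 0, 0, 0, 1],
], squeeze=30)

```text
t: 4.3
ee_pos: [0.4416, -0.3404, 0.0084]
orientation: [-1.571, 0.0, -1.373]
contact_force: [0.2, 0.4, 0.2]
opening: 0.0099
```

Run:
```python
from bench import manip
from h import *
o=manip.get_obs(); print(o["t"],o["ee_pos"],np.degrees(o["orientation"]),o["contact_force"],o["opening"])
```

```text
4.3 [ 0.44160912 -0.34044652  0.00844907] [-9.00026438e+01  1.26857310e-02 -7.86433573e+01] [0.20369559 0.4405095  0.22857285] 0.009899907012882778
```

>>> carry_out([
  [0, -0.02, 0, 0, 0, 0, 1],
  [0, -0.08, 0, 0, 0, 0, 1],
  [0, -0.16, 0, 0, 0, 0, 1],
  [0, -0.25, 0, 0, 0, 0, 1],
  [0, -0.29, 0, 0, 0, 0, 1],
  [0, -0.29, 0, 0, 0, 0, 1],
  [0, -0.29, 0, 0, 0, 0, 1],
])

```text
t: 5.18
ee_pos: [0.4422, -0.3411, 0.2998]
orientation: [-1.568, -0.002, -1.372]
contact_force: [0.3, 0.1, -1.5]
opening: 0.0097
```

Run:
```python
from bench import manip
from h import *
S=manip.grab_frame("scene");cv2.imwrite("pics/S2.png",S["img"][:,:,::-1])
T=manip.grab_frame("top");cv2.imwrite("pics/T2.png",T["img"][:,:,::-1])
import pickle;pickle.dump((T,S),open("f2.pkl","wb"))
o=manip.get_obs(); print(o["t"],o["ee_pos"],np.degrees(o["orientation"]),o["contact_force"],o["opening"],o["q"].round(2))
for p,y in(((.50,-.05,.31),-35),((.46,.2,.31),5),((.46,.286,.2),8.5)): print(p,rel(o,p,y))
```

```text
5.275 [ 0.44120744 -0.33965586  0.29715482] [-90.06289271   0.11192939 -78.63528637] [-0.14595102  0.01938314 -1.19482728] 0.010121403043006873 [ 0.06  0.52  0.88  1.67 -0.43  1.16 -0.33]
(0.5, -0.05, 0.31) [-272.4, -12.4, 114.7, 0.0, -43.6, -0.1]
(0.46, 0.2, 0.31) [-525.4, -12.0, 124.8, -0.0, -83.6, -0.1]
(0.46, 0.286, 0.2) [-609.5, 98.2, 141.8, -0.0, -87.1, -0.1]
```

View pics/S2.png

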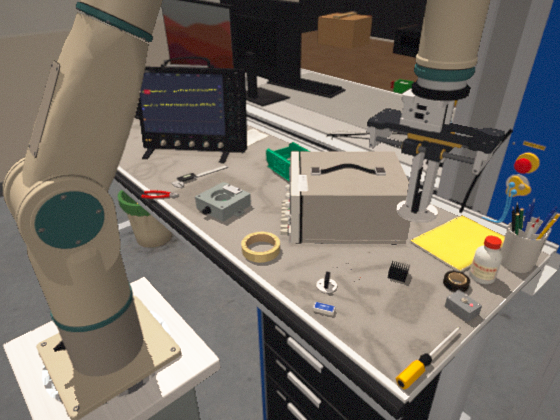

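The cover is held and level, with the disc at (416,211) in the scene view. Now I'll carry it high over to the housing.

>>> carry_out([
  [-0.05, -0.012, 0.02, 0, -8, 0, 1],
  [-0.1, -0.012, 0.045, 0, -16, 0, 1],
  [-0.16, -0.012, 0.07, 0, -25, 0, 1],
  [-0.22, -0.012, 0.095, 0, -34, 0, 1],
  [-0.272, -0.012, 0.115, 0, -43, 0, 1],
  [-0.33, -0.012, 0.12, 0, -52, 0, 1],
  [-0.39, -0.012, 0.122, 0, -62, 0, 1],
  [-0.45, -0.012, 0.124, 0, -72, 0, 1],
  [-0.5, -0.012, 0.125, 0, -82, 0, 1],
  [-0.56, -0.012, 0.13, 0, -87, 0, 1],
  [-0.61, -0.012, 0.142, 0, -87, 0, 1],
  [-0.61, -0.012, 0.142, 0, -87, 0, 1],
])

```text
t: 6.78
ee_pos: [0.4584, 0.2901, 0.3076]
orientation: [-1.571, 0.004, 0.154]
contact_force: [0.1, -0.1, 0.0]
opening: 0.0098
```

>>> carry_out([
  [0, 0.05, 0, 0, 0, 0, 1],
  [0, 0.11, 0, 0, 0, 0, 1],
  [0, 0.17, 0, 0, 0, 0, 1],
  [0, 0.17, 0, 0, 0, 0, 1],
  [0, 0.17, 0, 0, 0, 0, 1],
])

```text
t: 7.4
ee_pos: [0.4618, 0.285, 0.1416]
orientation: [-1.571, -0.001, 0.145]
contact_force: [-0.7, -0.1, 0.2]
opening: 0.0097
```

Run:
```python
from bench import manip
from h import *
S=manip.grab_frame("scene");T=manip.grab_frame("top")
crop(S,165,100,110,130,5,"pics/S3.png");cv2.imwrite("pics/T3.png",T["img"][:,:,::-1])
import pickle;pickle.dump((T,S),open("f3.pkl","wb"))
for i in range(1):
  o=manip.get_obs(); print(o["t"],o["ee_pos"],np.degrees(o["orientation"]),o["contact_force"],o["opening"],o["q"].round(2))
```

```text
7.5 [0.46249977 0.28596842 0.14279585] [-89.89795655  -0.22258156   8.32394354] [-0.08840466 -0.15584211 -0.08362477] 0.00994758765415305 [-0.84  0.58  0.36  1.89 -0.3   0.71 -0.17]
```

View pics/S3.png

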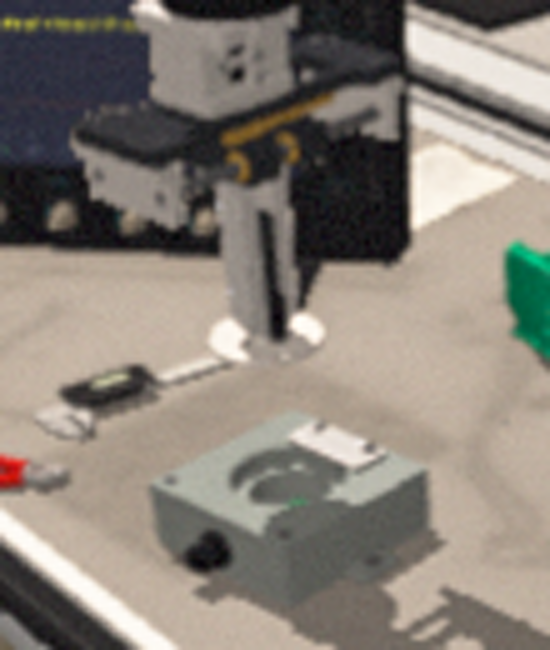

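View pics/T3.png

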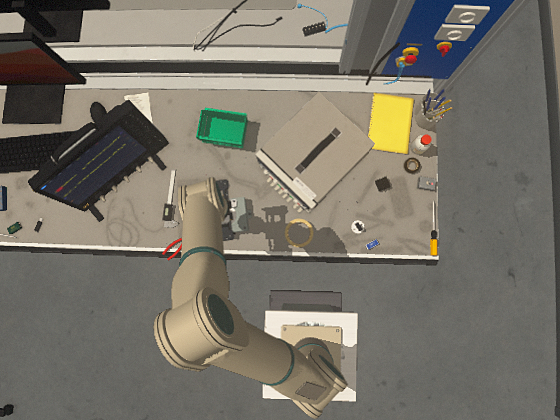

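Run:
```python
from h import *
import pickle
T,S=pickle.load(open("f3.pkl","rb"))
x,y,w,h=203,160,34,16
g=cv2.resize(S["img"][y:y+h,x:x+w],None,fx=8,fy=8,interpolation=cv2.INTER_CUBIC)
m=(g.min(2)>195).astype(np.uint8)
n,l,st,_=cv2.connectedComponentsWithStats(m); print(st[1:])
pts=np.argwhere(m)[:,::-1]; P=(pts+.5)/8-.5+[x,y]
z=.1428-.0085+.005
W=onz(S,cv2.convexHull(P.astype(np.float32)).reshape(-1,2),z)[:,:2].astype(np.float32)
print(cv2.minEnclosingCircle(W)); print(cv2.fitEllipse(W)); print(W.round(4).tolist())
cv2.imwrite("pics/m3.png",np.hstack([g[:,:,::-1],np.repeat(m[:,:,None]*255,3,2)]))
```

```text
[[ 162   23   53   46 1586]
 [  30   30   62   68 2818]
 [   0   94   41   17  405]]
((0.44857627153396606, 0.2805858254432678), 0.0435803160071373)
((0.4492945969104767, 0.28199997544288635), (0.05995708703994751, 0.0880182534456253), 78.97644805908203)
[[0.4851999878883362, 0.2612000107765198], [0.4830999970436096, 0.2587999999523163], [0.48190000653266907, 0.25780001282691956], [0.47859999537467957, 0.2556000053882599], [0.4758000075817108, 0.2540000081062317], [0.4747999906539917, 0.25380000472068787], [0.43290001153945923, 0.26249998807907104], [0.40700000524520874, 0.27309998869895935], [0.40549999475479126, 0.2745000123977661], [0.4092000126838684, 0.2802000045776367], [0.4431999921798706, 0.3095000088214874], [0.444599986076355, 0.31040000915527344], [0.44839999079704285, 0.3122999966144562], [0.453000009059906, 0.31349998712539673], [0.453900009393692, 0.31369999051094055], [0.4878999888896942, 0.29010000824928284], [0.49160000681877136, 0.2867000102996826], [0.4916999936103821, 0.28439998626708984], [0.49149999022483826, 0.27799999713897705], [0.48989999294281006, 0.27079999446868896], [0.48899999260902405, 0.26840001344680786], [0.4876999855041504, 0.2653000056743622], [0.4860999882221222, 0.26249998807907104]]
```

View pics/m3.png

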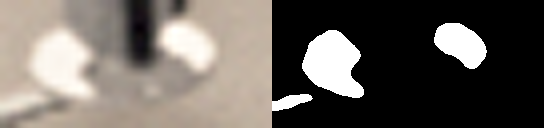

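```bash
cat > chain.py <<'E'
from h import *
p0=np.array([.2182,.6116,.2046]);R0=RY(np.degrees(1.227))
C=[((-.492,-.095,-.443),(0,90,0)),((.089,.241,-.327),(0,59,0)),((.002,.051,-.003),(0,0,0)),((0,-.29,0),(0,0,0)),((-.61,-.012,.142),(0,-87,0)),((0,.17,0),(0,0,0))]
M=[(.4703,-.0038,.3008),(.4447,-.3376,.0601),(.4416,-.3404,.0084),(.4422,-.3411,.2998),(.4584,.2901,.3076),(.4618,.285,.1416)]
def chain(C):
    p,R=p0.copy(),R0;o=[]
    for d,r in C:
        p=p+R.apply(d);R=R*Ro.from_rotvec(r,degrees=True);o.append((p,R))
    return o
if __name__=="__main__":
    for (p,R),m in zip(chain(C),M): print(p.round(4),((p-m)*1000).round(1),np.degrees(R.as_euler('xyz')).round(2))
E
python3 chain.py
```

```text
[ 0.4694 -0.0009  0.2996] [-0.9  2.9 -1.2] [-90.    0.  -19.7]
[ 0.443  -0.3388  0.0586] [-1.7 -1.2 -1.5] [-90.    0.  -78.7]
[ 0.4405 -0.3413  0.0076] [-1.1 -0.9 -0.8] [-90.    0.  -78.7]
[ 0.4405 -0.3413  0.2976] [-1.7 -0.2 -2.2] [-90.    0.  -78.7]
[0.4602 0.2847 0.3096] [ 1.8 -5.4  2. ] [-90.    0.    8.3]
[0.4602 0.2847 0.1396] [-1.6 -0.3 -2. ] [-90.    0.    8.3]
```

>>> carry_out([
  [0.004, 0.02, 0.003, 0, 0, 5, 1],
  [0.004, 0.045, 0.003, 0, 0, 11, 1],
  [0.004, 0.066, 0.003, 0, 0, 16, 1],
  [0.004, 0.066, 0.003, 0, 0, 16, 1],
  [0.004, 0.066, 0.003, 0, 0, 16, 1],
  [0.004, 0.066, 0.003, 0, 0, 16, 1],
])

```text
t: 8.25
ee_pos: [0.4643, 0.2898, 0.0763]
orientation: [-1.569, 0.276, 0.147]
contact_force: [0.1, -0.4, -0.4]
opening: 0.0099
```

Run:
```python
from bench import manip
from h import *
S=manip.grab_frame("scene");T=manip.grab_frame("top")
crop(S,180,150,80,70,9,"pics/S4.png");crop(T,190,170,80,70,9,"pics/T4.png")
import pickle;pickle.dump((T,S),open("f4.pkl","wb"))
o=manip.get_obs(); print(o["t"],o["ee_pos"],np.degrees(o["orientation"]),o["contact_force"],o["opening"],o["q"].round(2))
R=Ro.from_euler('xyz',o["orientation"]); print(R.as_matrix().round(3))
```

```text
8.35 [0.46422327 0.28967534 0.07587061] [-89.9367588   15.88639301   8.41862583] [ 0.06894197  0.35864642 -1.23866327] 0.009871591291138114 [-0.7   0.81  0.28  1.66 -0.35  0.99 -0.1 ]
[[ 0.951 -0.271 -0.146]
 [ 0.141 -0.039  0.989]
 [-0.274 -0.962  0.001]]
```

View pics/S4.png

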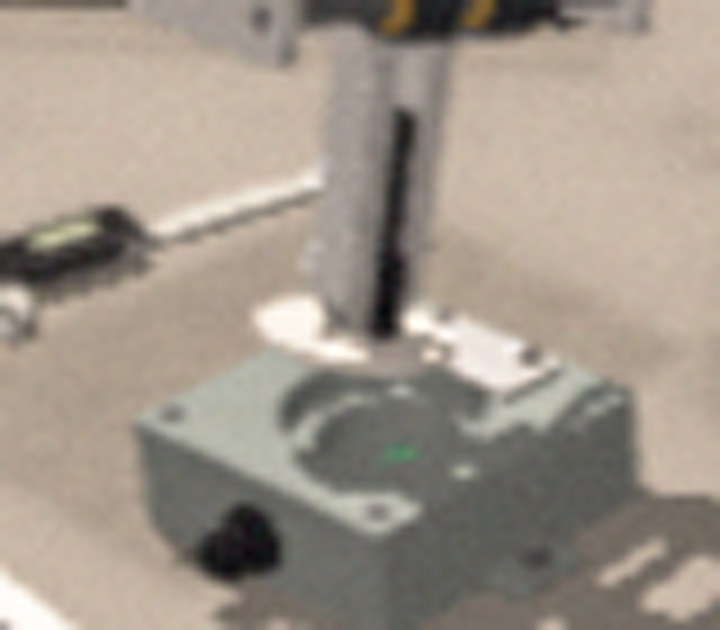

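View pics/T4.png

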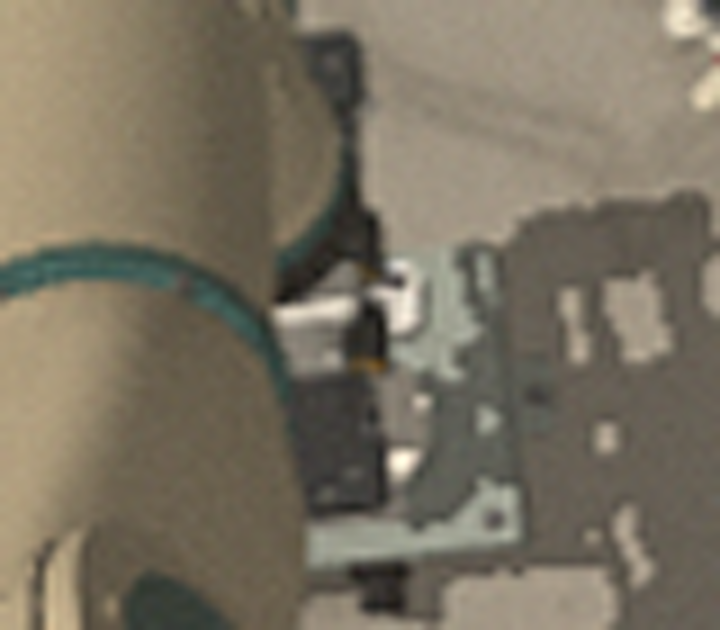

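>>> carry_out([
  [0.002, 0.006, 0, 0, 0, 0, 1],
  [0.004, 0.012, 0, 0, 0, 0, 1],
  [0.006, 0.018, 0, 0, 0, 0, 1],
  [0.0075, 0.024, 0, 0, 0, 0, 1],
  [0.0075, 0.024, 0, 0, 0, 0, 1],
  [0.0075, 0.024, 0, 0, 0, 0, 1],
])

```text
t: 9.1
ee_pos: [0.4649, 0.2891, 0.0493]
orientation: [-1.571, 0.279, 0.146]
contact_force: [-0.3, -0.2, -0.6]
opening: 0.0098
```

Run:
```python
from bench import manip
from h import *
S=manip.grab_frame("scene")
crop(S,180,150,80,70,9,"pics/S5.png")
o=manip.get_obs(); print(o["t"],o["ee_pos"],np.degrees(o["orientation"]),o["contact_force"],o["torque"],o["opening"])
```

```text
9.15 [0.4649809  0.2891866  0.04942827] [-89.99290556  15.98649249   8.35744084] [ 0.05859733  0.63192857 -0.92065184] [-0.04913452 -0.2089205   0.05047765] 0.009517417593555129
```

View pics/S5.png

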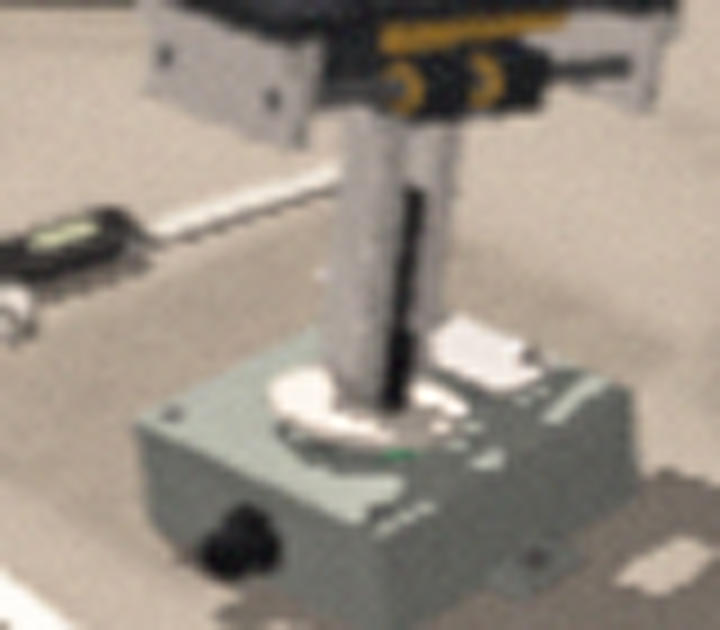

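No contact so far, and the low edge is inside the port just in front of the lip. I'll slide it 9 mm under the lip.

>>> carry_out([
  [0.003, -0.001, 0, 0, 0, 0, 1],
  [0.006, -0.0017, 0, 0, 0, 0, 1],
  [0.0087, -0.0025, 0, 0, 0, 0, 1],
  [0.0087, -0.0025, 0, 0, 0, 0, 1],
  [0.0087, -0.0025, 0, 0, 0, 0, 1],
])

```text
t: 9.78
ee_pos: [0.4737, 0.2905, 0.0493]
orientation: [-1.571, 0.279, 0.146]
contact_force: [-1.2, 0.0, -0.9]
opening: 0.0095
```

Run:
```python
from bench import manip
from h import *
S=manip.grab_frame("scene")
crop(S,180,150,80,70,9,"pics/S6.png")
o=manip.get_obs(); print(o["t"],o["ee_pos"],np.degrees(o["orientation"]),o["contact_force"],o["torque"],o["opening"])
```

```text
9.825 [0.47363181 0.29041895 0.0493045 ] [-90.00024416  16.01689044   8.35687196] [ 1.00190022  0.08041924 -0.68798047] [-0.05351794 -0.27281305  0.0037151 ] 0.009941255498109036
```

View pics/S6.png

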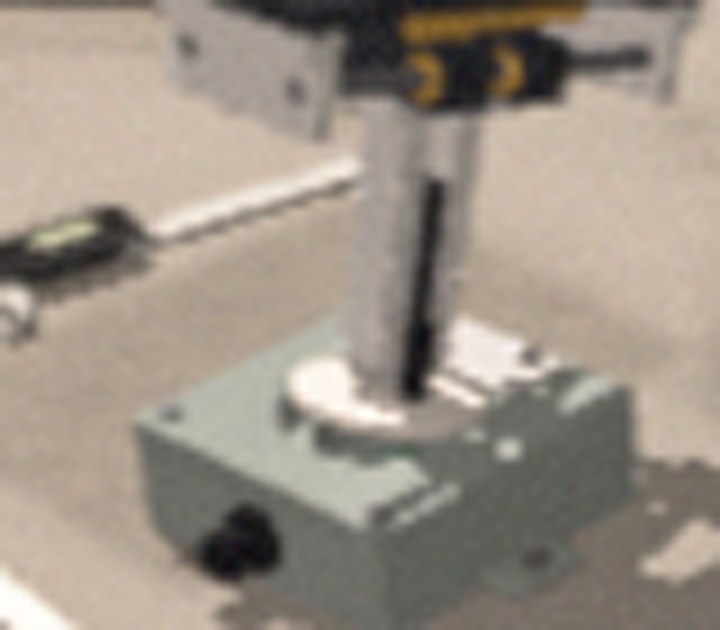

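>>> carry_out([
  [-0.0003, 0.0012, 0, 0, 0, -2, 1],
  [-0.0005, 0.0023, 0, 0, 0, -4, 1],
  [-0.0007, 0.0034, 0, 0, 0, -6, 1],
  [-0.0008, 0.0045, 0, 0, 0, -8, 1],
  [-0.001, 0.0057, 0, 0, 0, -10, 1],
  [-0.001, 0.0068, 0, 0, 0, -12, 1],
  [-0.001, 0.0068, 0, 0, 0, -12, 1],
  [-0.001, 0.0068, 0, 0, 0, -12, 1],
])

```text
t: 10.82
ee_pos: [0.4713, 0.2902, 0.0432]
orientation: [-1.571, 0.07, 0.146]
contact_force: [0.1, -0.1, -0.6]
opening: 0.0103
```

Run:
```python
from bench import manip
from h import *
S=manip.grab_frame("scene")
crop(S,180,150,80,70,9,"pics/S7.png")
o=manip.get_obs(); print(o["t"],o["ee_pos"],np.degrees(o["orientation"]),o["contact_force"],o["torque"],o["opening"])
```

```text
10.875 [0.47138732 0.29010946 0.04313387] [-89.99437814   4.00207976   8.34958322] [-0.9143467  -0.00870017 -0.12455964] [-0.07590497 -0.08349565 -0.01012895] 0.009841770928224988
```

View pics/S7.png

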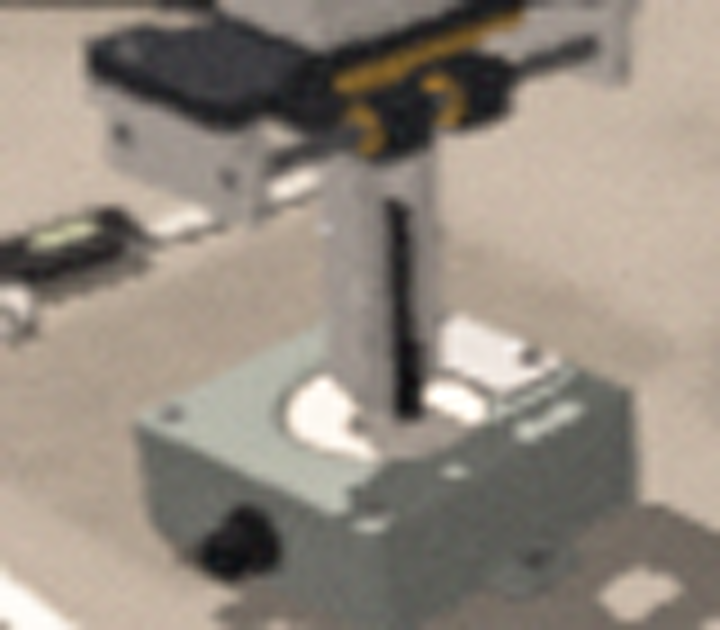

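>>> carry_out([
  [-0.0002, 0.0011, 0, 0, 0, -2, 1],
  [-0.0003, 0.0022, 0, 0, 0, -4, 1],
  [-0.0003, 0.0022, 0, 0, 0, -4, 1],
  [-0.0003, 0.003, 0, 0, 0, -4, 1],
  [-0.0003, 0.0036, 0, 0, 0, -4, 1],
  [-0.0003, 0.0036, 0, 0, 0, -4, 1],
])

```text
t: 11.62
ee_pos: [0.4707, 0.2899, 0.0394]
orientation: [-1.571, 0.0, 0.146]
contact_force: [0.4, 0.0, -1.5]
opening: 0.0096
```

Run:
```python
from bench import manip
from h import *
S=manip.grab_frame("scene")
crop(S,180,150,80,70,9,"pics/S8.png")
o=manip.get_obs(); print(o["t"],o["ee_pos"],np.degrees(o["orientation"]),o["contact_force"],o["torque"],o["opening"])
```

```text
11.675 [0.4706304  0.2899043  0.03942558] [-9.00028046e+01  6.93391415e-03  8.34757308e+00] [-0.23647976  0.02700761 -0.43722195] [-0.06772513  0.05488852 -0.00146886] 0.009753492466976554
```

View pics/S8.png

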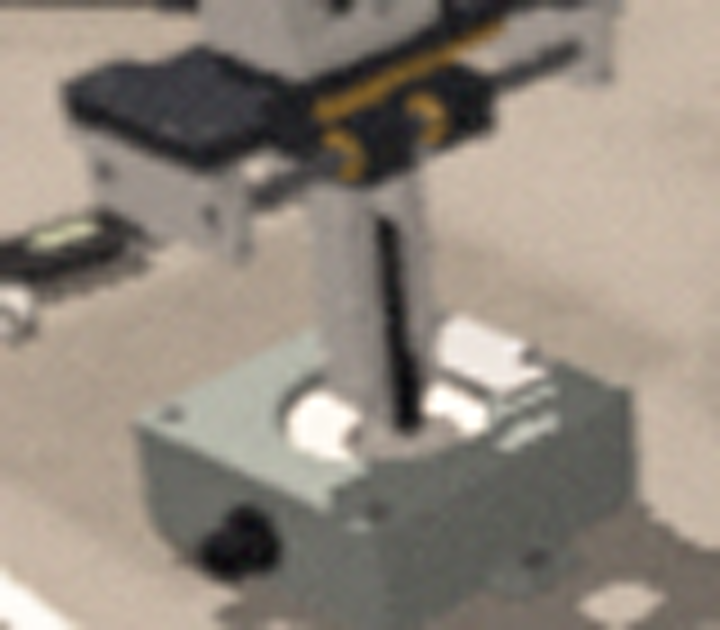

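>>> carry_out([
  [0, 0.0004, 0, 0, 0, 0, 1],
  [0, 0.0008, 0, 0, 0, 0, 1],
  [0, 0.0008, 0, 0, 0, 0, 1],
])

```text
t: 12.05
ee_pos: [0.4704, 0.29, 0.0387]
orientation: [-1.571, 0.0, 0.146]
contact_force: [0.3, -0.3, -0.6]
opening: 0.0098
```

>>> carry_out([
  [0, 0.0003, 0, 0, 0, 0, 1],
  [0, 0.0006, 0, 0, 0, 0, 1],
  [0, 0.0006, 0, 0, 0, 0, 1],
])

```text
t: 12.42
ee_pos: [0.4704, 0.29, 0.0384]
orientation: [-1.571, -0.0, 0.146]
contact_force: [-1.0, -1.1, 3.8]
opening: 0.0099
```

The 3.8 N upward force came at TCP z = 0.0384, where seat contact was expected. I'll open partway, keeping clear of the lip, and lift straight up.

>>> carry_out([
  [0, -0.0003, 0, 0, 0, 0, 0.76],
  [0, -0.0003, 0, 0, 0, 0, 0.7],
  [0, -0.0003, 0, 0, 0, 0, 0.6],
  [0, -0.0003, 0, 0, 0, 0, 0.57],
  [0, -0.0003, 0, 0, 0, 0, 0.57],
  [0, -0.0003, 0, 0, 0, 0, 0.57],
])

```text
t: 13.18
ee_pos: [0.4705, 0.29, 0.0384]
orientation: [-1.571, -0.0, 0.146]
contact_force: [-0.3, -0.3, -0.4]
opening: 0.0201
```

Run:
```python
from bench import manip
from h import *
S=manip.grab_frame("scene")
crop(S,180,150,80,70,9,"pics/S9.png")
o=manip.get_obs(); print(o["t"],o["ee_pos"],np.degrees(o["orientation"]),o["contact_force"],o["torque"],o["opening"])
```

```text
13.225 [0.47048425 0.28992405 0.03841694] [-8.99985473e+01 -9.66447333e-04  8.35281957e+00] [ 0.82713175  0.26891177 -0.30851229] [-0.08559634 -0.00246513 -0.03192941] 0.02048207555029586
```

View pics/S9.png

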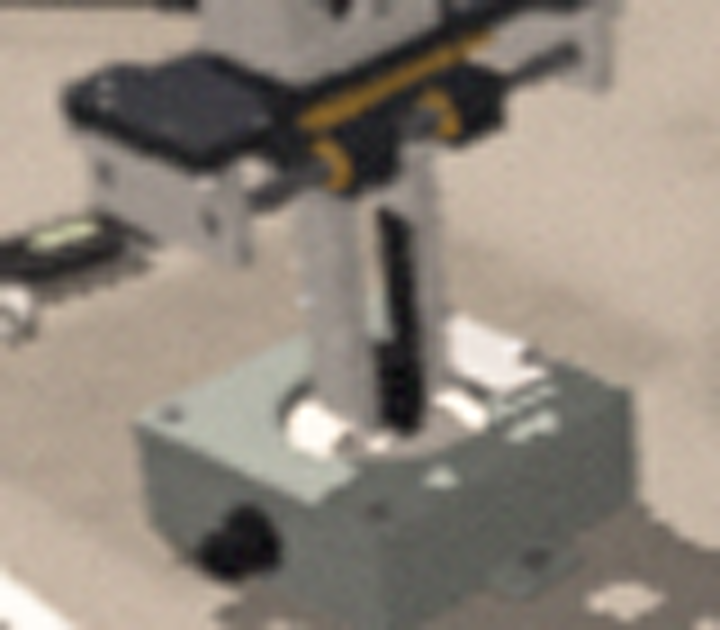

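>>> carry_out([
  [0, -0.006, 0, 0, 0, 0, 0.57],
  [0, -0.025, 0, 0, 0, 0, 0.57],
  [0, -0.06, 0, 0, 0, 0, 0.57],
  [0, -0.12, 0, 0, 0, 0, 0.57],
  [0, -0.18, 0, 0, 0, 0, 0.57],
  [0, -0.18, 0.06, 0, 0, 0, 0.57],
  [-0.06, -0.18, 0.12, 0, 0, 0, 0.57],
  [-0.12, -0.18, 0.18, 0, 0, 0, 0.57],
  [-0.15, -0.18, 0.24, 0, 0, 0, 0.57],
  [-0.15, -0.18, 0.24, 0, 0, 0, 0.57],
  [-0.15, -0.18, 0.24, 0, 0, 0, 0.57],
])

```text
t: 14.6
ee_pos: [0.2826, 0.5091, 0.2182]
orientation: [-1.569, 0.002, 0.154]
contact_force: [0.8, 0.7, 0.7]
opening: 0.0203
```

Run:
```python
from bench import manip
from h import *
S=manip.grab_frame("scene");T=manip.grab_frame("top")
crop(S,185,170,80,60,10,"pics/S10.png");crop(T,200,185,70,60,10,"pics/T10.png")
cv2.imwrite("pics/T10f.png",T["img"][:,:,::-1])
import pickle;pickle.dump((T,S),open("f10.pkl","wb"))
o=manip.get_obs(); print(o["t"],o["ee_pos"],o["contact_force"],o["opening"])
```

```text
14.7 [0.28717175 0.50527666 0.21856858] [ 0.14403857  0.00961365 -0.3835272 ] 0.020208242637159642
```

View pics/S10.png

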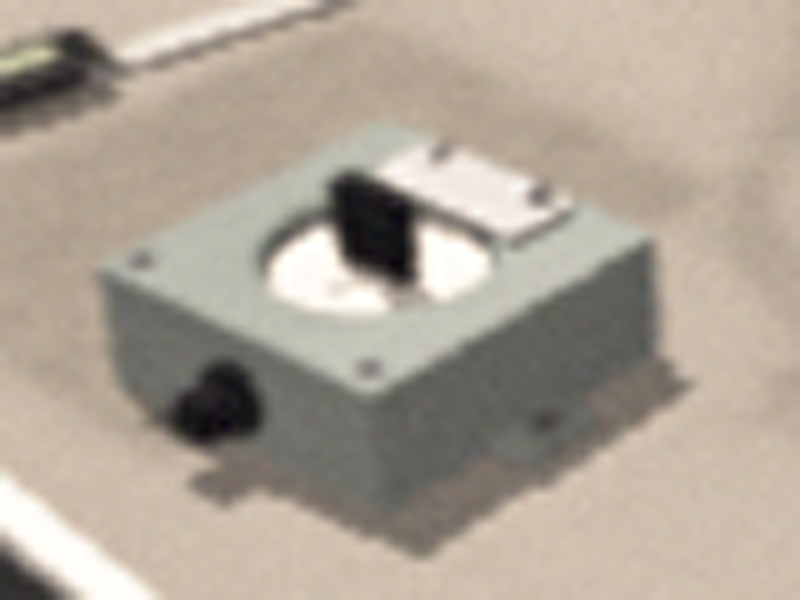

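View pics/T10.png

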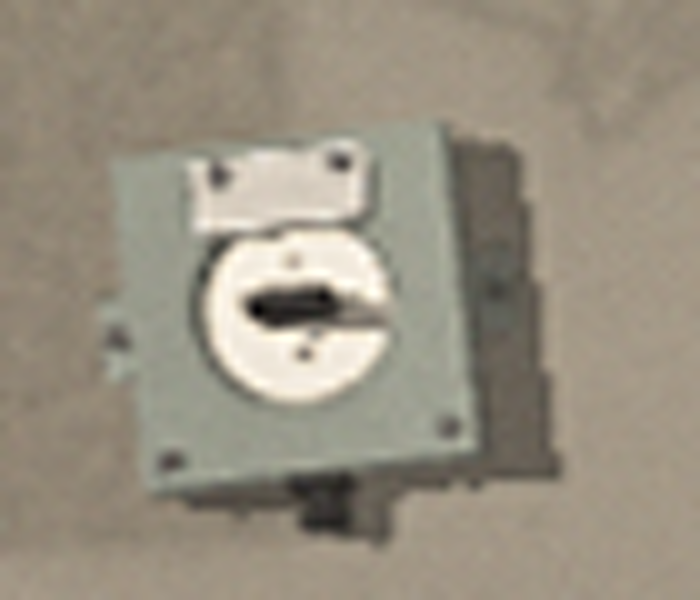

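The cover appears seated: one edge is under the lip and the dark rim gap shows mostly on the -y/left side. I'll check centre, height and bystanders numerically.

Run:
```python
from h import *
import pickle
T,S=pickle.load(open("f10.pkl","rb"));T0,S0=pickle.load(open("f0.pkl","rb"))
# disc edge pts on T (crop px) : left, bottom, right, lower-left, lower-right
c=[(203,310),(300,404),(393,300),(236,378),(362,372),(222,352)]
P=onz(T,(np.array(c)+.5)/10-.5+[200,185],.035)[:,:2]
cs=[(262,268),(300,307),(360,318),(440,305),(492,268)]
Q=onz(S,(np.array(cs)+.5)/10-.5+[185,170],.035)[:,:2]
from scipy.optimize import least_squares
for n,A in(("T",P),("S",Q)):
    r=least_squares(lambda x:np.hypot(*(A-x).T)-.032,[.47,.29]);print(n,r.x.round(4),(r.fun*1000).round(1))
# rib top ends triangulated: T (250,305)/(335,295)?, S (345,178)/(408,205)
t=lambda a,x,y:(np.array(a)+.5)/10-.5+[x,y]
print(tri(T,t((290,302),200,185),S,t((372,187),185,170)), "expect z .063")
d=np.abs(T["img"].astype(int)-T0["img"]).max(2);d=(d>60).astype(np.uint8);n,l,s,ct=cv2.connectedComponentsWithStats(d)
print([tuple(x) for x in s[1:] if x[4]>8 and x[1]<255])
```

```text
T [0.4718 0.2877] [ 1.3  1.1  0.7  0.3 -0.7 -1.5]
S [0.4715 0.2909] [ 2.4 -0.  -0.5  0.2  2.2]
(array([0.47050116, 0.28715684, 0.06289043]), np.float64(0.0016927376267036214)) expect z .063
[(np.int32(220), np.int32(208), np.int32(19), np.int32(17), np.int32(215)), (np.int32(402), np.int32(221), np.int32(17), np.int32(17), np.int32(202)), (np.int32(116), np.int32(237), np.int32(29), np.int32(17), np.int32(301)), (np.int32(60), np.int32(245), np.int32(62), np.int32(170), np.int32(3476))]
```

View pics/T10f.png

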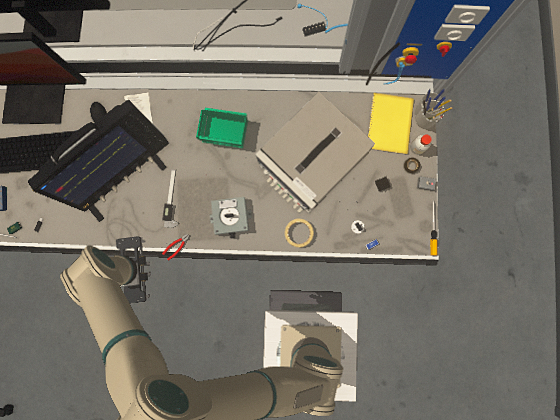

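Run:
```python
from bench import manip
print(manip.close_job())
```

```text
the job is handed in; nothing more can be done
None
```

The larger cover is in the housing port with one edge under the steel lip, lying on the seat and released. I handed the job in at about 14.7 s of the 51 s allowed; no verdict was reported.

I gripped the cover by its rib and carried it over the bench at about 0.3 m. I tilted it 16° to slip the low edge in and slid it 9 mm under the lip. Then I levelled it, lowered it until a 3.8 N seat contact, opened the fingers to 20 mm and withdrew.

**Last checks:**
- **Centre:** the top camera puts the cover at (0.4718, 0.2877) and the scene camera at (0.4715, 0.2909). The port was estimated at about (0.471, 0.289), so the cover is within roughly 2 mm. The two views differ by about 3 mm in y, with a few edge points off by up to 2.4 mm; I put that down to the 2 mm calibration and edges picked by hand.
- **Height and level:** the rib's top triangulated at 62.9 mm against 63 mm expected, so the underside is on the seat. I judged level only by eye and from the tool angle of about 0° at release; I did not measure the tilt separately.
- **Bench:** comparing start and end top pictures, only the port, the cover's old place and the arm changed. The smaller cover and the other things have not moved.
- **Arm:** it stands clear of everything, with contact force about 0.

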